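# Load a paper roll into its spring-spindle holder

## Robot

A 6-joint arm with a two-finger parallel gripper is mounted at the origin on a cart in front of the work surface, level with it; the furniture and walls round the work are solid. World frame = base frame: x ahead of the robot, y to its left, z up, the work surface at z = 0. Lengths are in m, angles in rad, forces in N, time in s.
With the tool pointing down it reaches from about 0.375 to 0.9 m from the base axis. Payload 3.1 kg.
Tool frame: the origin (TCP) lies midway between the tips of the shut fingers; the grasp point (between the pads) lies 19 mm behind it (manip.grasp_offset is the distance from the TCP to the grasp point, in m); z points along the fingers, y is the line along which they close (so a half turn about z gives the same grasp; the last joint's range is limited). The gripper opens to 85 mm and grips with 20 to 120 N. Pads are 22 mm wide; open, the fingers measure 114 mm over their backs; the gripper's body (76 mm by 85 mm) begins 54 mm behind the grasp point. The pads swing forward as they close: fully open they stand 13 mm farther back than shut.
Start: joints at [-1.494, 0.527, 1.433, -0, 1.181, -0.178], TCP at [0.158, -0.605, 0.231] pointing down, gripper open.
Joint ranges: [-3.08, 3.08], [-0.75, 2.2], [0.22, 2.44], [-1.43, 4.57], [0, 2.65], [-2.85, 2.85]. Speed limits (rad/s): [2.79, 2.79, 3.14, 3.14, 3.14, 3.14].

## Interface

Orientations are given as a unit quaternion [x, y, z, w].
In Python, from station import sensors, cams, order, manip gives the robot as it stands.
- The arm moves only by the tool move_arm, never from a script. Its argument "targets" is a list of rows, each an object of numbers: "dx", "dy", "dz": the shift along the world's x, y, z normalised to -1 to 1, where 1 is 25 mm; "rx", "ry", "rz": the turn, a rotation vector about the world's x, y, z normalised to -1 to 1, where 1 is 30 degrees. A call has exactly 10 rows; each row shifts and turns the commanded pose from where the row before left it; what a row does not reach is not made up. A row lasts 1/8 s, in which the tool goes at most 62.5 mm and 10.7 degrees, less where a joint would pass 70% of its speed; a pose out of reach is approached as far as the arm can. A call with a number of a shift or a turn outside -1 to 1 is refused whole. A call with a gripper value outside its range is refused whole. "claw" is the opening in per cent of the stroke, from 0 (shut) to 100 (fully open), set as the call begins (left out, the last holds). The fingers move at their own pace and stop on an object; "newtons" is the grip in N (left out, the last holds). Time passes only in rows, so rows that do not move let the fingers close, or fill a call up. It gives the time, the measured TCP pose, the force, the opening and the grip force at its end, in the units of the state.
- sensors.sense(): the state, without advancing time (a new reading comes with each control period).
- cams.snapshot(name): name is "scene" or "top" or "wrist"; returns the picture (400x640x3 uint8, red, green, blue); there is no depth.
- cams.camera_model(name): a dict with "fx", "fy", "cx", "cy" (pixels), "extrinsics" (4x4, takes a point from world to camera coordinates). Camera axes: x right, y down, z forward; pixel columns grow to the right and rows downward; lengths in m; the calibration is good to about 2 mm. A picture is of the moment at which its call begins: read the wrist's pose just before it. camera_model takes no time and is no camera call; for the wrist camera it gives the pose at the moment of the call.
- order.sign_off(): hands the job in; it is judged then, once.
The state is a dict: "t": time; "q": joint angles; "qd": joint speeds; "tau": joint torques, N m; "tcp_pos": TCP position; "tool_rot": TCP orientation; "force": force on the tool from outside, world axes, zero at the start; "ft_torque": the same for the moment, N m; "finger_gap": opening from 0.0 (shut) to 1.0 (fully open); "gripper_force": force on a finger pad.
Only numpy, scipy, OpenCV 4.12 (cv2) and the standard library are available. Lean on these libraries where they do the work, as an engineer would, in place of code of your own. Each camera call takes 0.05 s, during which the arm holds its last target. There are 200 camera calls.

## Task

Load the paper roll into the wooden countertop holder: lay it, either way round, across the tops of the two end posts so that both spindle pins rest in their sloping slots, and let go of it. Then press the roll down, one end after the other or both together, until its spring-loaded pins have squeezed past the lips and sprung out again, both fully home in the two cups below. Do not push the mug, the low tin or the spice jar about or tip them over.

Things in the scene. Friction and masses are not known exactly. Their poses are not given: they have to be found in the camera images.
- roll_center (a point): Centre of the loose paper roll on its spindle; starts lying with its centre 24 mm up. Paper 44 mm diameter, 88 mm long; a grey square plate 48 x 48 x 4 mm at each end of the paper; then, from 51 mm off the centre, steel pins of 10 mm diameter, round tips 80 mm from the centre. A spring inside pushes each pin out. y runs along the spindle; z is up as it lies at the start. About 0.22 kg.
- pin_b (a point): The same at the roll's -y end.
- pin_a (a point): Centre of the round tip (radius 5 mm) of the sprung pin at the roll's +y end, 75 mm from the roll's centre when not pressed. Axes as the roll's.
- plunger_a (a joint): How far the pin at the roll's +y end is pushed into the spindle, m: 0 = fully out, 0.013 = fully in. Its spring pushes it out with 3 N at 0 and 4.5 N at 5 mm.
- plunger_b (a joint): The same for the pin at the roll's -y end.
- holder: Dark wooden holder, fixed to the worktop; origin at the centre of its underside, z up, y from post to post (the roll's direction when loaded). Base 110 (x) x 216 (y) x 8 mm, low tear bar 18 mm high along the -x edge. Two identical end posts, 40 mm wide in x, 84 mm high, inner faces at y = +-75 mm (below the cups +-60 mm), outer at +-94 mm; each has a slot open at its top and inner face, with a cup below.
- slot_left (a point): Where a pin-tip centre lies when the roll is laid in the slot of the holder's +y post: 75 mm from the holder's middle, 69 mm up. The slot is 15 mm wide in x (29 mm at the top). Its steel slope leads down and inwards: y = 88 mm at height 84, 83 at 79 to 74, 75 at 57. Pressing an end of the paper down (some 6 to 16 N) makes the slope push its pin in until it snaps under the lip.
- slot_right (a point): The same in the post on the holder's -y side. Axes as the holder's.
- cup_left (a point): Middle of the cup in the holder's +y post: 78 mm from the holder's middle, 45 mm up, the height of the roll's axis when home. The cup lies under a lip (heights 57 to 53 mm at y = 75 mm); it is 15 mm wide, its back at y = 82 mm, floor 40 mm up, reaching in to y = 60 mm. A pin in its cup stays there while the other end is pressed. Axes as the holder's.
- cup_right (a point): The same in the post on the holder's -y side.
- mug_2: Striped mug standing behind the work, 86 x 120 mm, 101 mm high; a bystander. Origin at the centre of its underside.
- tin_3: Low round tin, 86 mm diameter, 40 mm high; a bystander. Origin at the centre of its underside.
- spice_jar: Spice jar, 46 mm diameter, 100 mm high; a bystander. Origin at the centre of its underside.
There are look-alikes about, which are no part of the job. What is shaped like the part that bears roll_center but yellow is not meant.

How it is judged:
By the outcome, as a careful person would: the job done as asked, in the order asked, and still so for the second after the job is handed in, with the robot touching nothing.
It also fails if it takes over 58 s, if anything falls off the work surface, if the arm or the gripper's body presses on something with over 40 N, if the wrist force passes 120 N, or if a joint passes its speed limit or range.

## Working session

There is one attempt and no reset: what is moved stays moved. The work goes in short steps, Python scripts to look and compute and a tool call to move; the robot and the scene stay as the last step left them, time stands still between calls to the robot, and variables do not carry over. Pictures are saved under pics/ and viewed, at most 10 in all, crops included, and the job is handed in when it is done.

Besides the shell and the picture viewer there is one more tool, called after ">>>" in YAML: its name, and indented under it one key for each argument. move_arm: Moves the arm, as the interface text tells. Scaled input: -1 to 1 covers 25 mm each way for a shift and 30 degrees each way for a turn. Its arguments: {"type":"object","properties":{"targets":{"type":"array"},"claw":{"type":"number"},"newtons":{"type":"number"}},"required":["targets"]}

```bash
ls; mkdir -p pics
python3 - <<'E'
from station import sensors,cams,order,manip
import cv2,numpy as np
print(sensors.sense()); print([a for a in dir(manip) if a[0]!='_'], manip.grasp_offset)
for n in ["scene","top"]:
    m=cams.camera_model(n); print(n,m)
    cv2.imwrite(f"pics/{n}0.png",cv2.cvtColor(cams.snapshot(n),cv2.COLOR_RGB2BGR))
E
```

```text
pics
{'t': 0.0, 'q': array([-1.49349104e+00,  5.28451289e-01,  1.43390069e+00, -2.41042202e-05,
        1.18142641e+00, -1.78530551e-01]), 'qd': array([-0.00030044,  0.00023754,  0.001308  ,  0.00048593,  0.00090179,
       -0.00146642]), 'tau': array([ 4.50157177e-04, -4.42348516e+01, -1.78023988e+01, -1.03098841e-04,
        8.56720872e-03, -3.06549293e-07]), 'tcp_pos': array([ 0.15810558, -0.60392362,  0.23034329]), 'tool_rot': array([ 9.91828476e-01,  1.27573824e-01,  4.41588276e-05, -1.09203683e-03]), 'force': array([ 0.13585849,  0.46702052, -0.61082983]), 'ft_torque': array([-0.01091647, -0.00595021,  0.01895156]), 'gripper_force': 0.0, 'finger_gap': 1.0032664988789586}
['PlanningError', 'grasp_offset'] 0.0187
scene {'fx': 437.14193978916836, 'fy': 437.14193978916836, 'cx': 313.16506616681755, 'cy': 192.61354022617905, 'extrinsics': array([[-0.65894975, -0.75198814, -0.01729357,  0.38869873],
       [-0.39516025,  0.36564951, -0.84270328,  0.3007547 ],
       [ 0.64002625, -0.54846539, -0.53810047,  1.13414423],
       [ 0.        ,  0.        ,  0.        ,  1.        ]])}
top {'fx': 363.0757430074567, 'fy': 363.0757430074567, 'cx': 326.32827638528573, 'cy': 196.24600812142387, 'extrinsics': array([[-0.02010389, -0.99958434, -0.02066329,  0.01836155],
       [-0.99569872,  0.02188679, -0.09002797,  0.5987559 ],
       [ 0.09044281,  0.0187645 , -0.99572486,  1.21600084],
       [ 0.        ,  0.        ,  0.        ,  1.        ]])}
```

View pics/scene0.png

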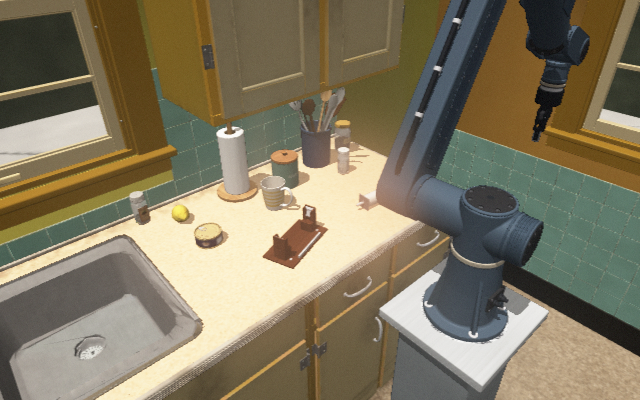

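View pics/top0.png

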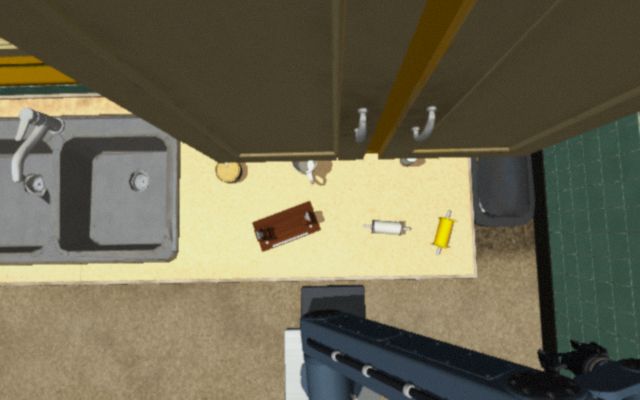

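The top view shows the white roll at (388,228) and the yellow look-alike at (443,232). The holder is at (287,226), the tin at (229,172), the mug at (305,165) and the spice jar at about (408,160). Another candidate could be the standing paper towel at scene (233,165), but it is too big. I choose the white roll at (388,228) and check it in a close crop.

```bash
cat > h.py <<'E'
import numpy as np,cv2
from station import sensors,cams
def ray(m,u,v):
    E=np.array(m["extrinsics"]);R=E[:3,:3];c=-R.T@E[:3,3]
    return c,R.T@np.array([(u-m["cx"])/m["fx"],(v-m["cy"])/m["fy"],1])
def atz(m,u,v,z):
    c,d=ray(m,u,v);return c+d*(z-c[2])/d[2]
def proj(m,p):
    E=np.array(m["extrinsics"]);q=E[:3,:3]@np.asarray(p)+E[:3,3]
    return np.array([m["fx"]*q[0]/q[2]+m["cx"],m["fy"]*q[1]/q[2]+m["cy"]])
def tri(obs):
    A=np.zeros((3,3));b=np.zeros(3)
    for m,u,v in obs:
        c,d=ray(m,u,v);d/=np.linalg.norm(d);P=np.eye(3)-np.outer(d,d);A+=P;b+=P@c
    return np.linalg.solve(A,b)
def snap(n,f):
    m=cams.camera_model(n);im=cv2.cvtColor(cams.snapshot(n),cv2.COLOR_RGB2BGR);cv2.imwrite(f,im);return m,im
E
python3 - <<'E'
from h import *
im=cv2.imread("pics/top0.png")[140:270,225:485]
a=cv2.resize(im,None,fx=3,fy=3,interpolation=cv2.INTER_CUBIC)
cv2.imwrite("pics/c1.png",a)
m=cams.camera_model("top")
for n,u,v,z in [("roll",388,228,.024),("rollL",365,226,.024),("rollR",411,229,.024),("yellow",443,232,.024),("holder",287,226,.04),("tin",229,172,.04),("jar",408,160,.1),("postL",264,236,.084),("postR",311,216,.084)]: print(n,atz(m,u,v,z).round(3))
E
```

```text
roll [ 0.487 -0.201  0.024]
rollL [ 0.495 -0.124  0.024]
rollR [ 0.482 -0.279  0.024]
yellow [ 0.469 -0.386  0.024]
holder [0.5  0.14 0.04]
tin [0.689 0.338 0.04 ]
jar [ 0.704 -0.262  0.1  ]
postL [0.469 0.21  0.084]
postR [0.53  0.056 0.084]
```

View pics/c1.png

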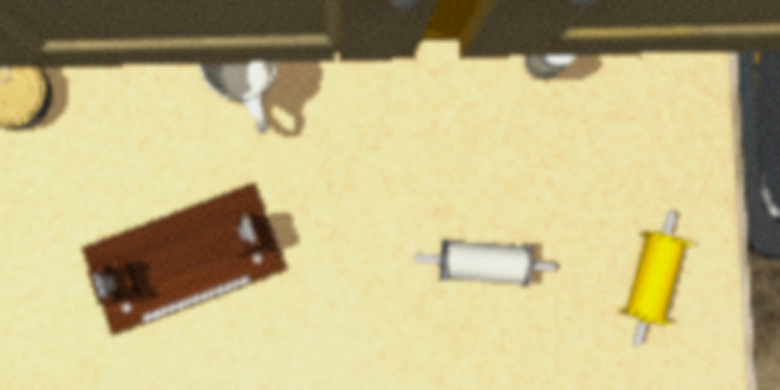

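The crop confirms the white roll: paper at crop (487,262), pins at (418,258) and (555,266), grey plates. The yellow look-alike is at (658,275). The holder's tear bar is on the near side. Moving above the white roll.

>>> move_arm:
  targets:
    - {"dx": 0.77,"dy": 0.95,"rz": 0.138}
    - {"dx": 0.77,"dy": 0.95,"rz": 0.138}
    - {"dx": 0.77,"dy": 0.95,"rz": 0.138}
    - {"dx": 0.77,"dy": 0.95,"rz": 0.138}
    - {"dx": 0.77,"dy": 0.95,"rz": 0.138}
    - {"dx": 0.77,"dy": 0.95,"rz": 0.138}
    - {"dx": 0.77,"dy": 0.95,"rz": 0.138}
    - {"dx": 0.77,"dy": 0.95,"rz": 0.138}
    - {"dx": 0.77,"dy": 0.95,"rz": 0.138}
    - {"dx": 0.77,"dy": 0.95,"rz": 0.138}
  claw: 100
  newtons: 40

```text
schema error: expected keys dx, dy, dz, rx, ry, rz
```

>>> move_arm:
  targets:
    - {"dx": 0.77,"dy": 0.95,"rz": 0.138}
    - {"dx": 0.77,"dy": 0.95,"rz": 0.138}
    - {"dx": 0.77,"dy": 0.95,"rz": 0.138}
    - {"dx": 0.77,"dy": 0.95,"rz": 0.138}
    - {"dx": 0.77,"dy": 0.95,"rz": 0.138}
    - {"dx": 0.77,"dy": 0.95,"rz": 0.138}
    - {"dx": 0.77,"dy": 0.95,"rz": 0.138}
    - {}
    - {}
    - {}

```text
schema error: expected keys dx, dy, dz, rx, ry, rz
```

Run:
```python
from h import *
import pickle
m,im=snap("wrist","pics/w1.png"); pickle.dump(m,open("w1.pkl","wb"))
s=sensors.sense();print(s['t'],s['tcp_pos'],s['tool_rot'],s['q'])
print(proj(m,[.487,-.201,.024]),-np.array(m['extrinsics'])[:3,:3].T@np.array(m['extrinsics'])[:3,3])
```

```text
0.15 [ 0.15813168 -0.60411788  0.23055575] [ 9.91831788e-01  1.27550112e-01  4.68998753e-05 -8.19286767e-04] [-1.49348909e+00  5.28268912e-01  1.43358487e+00  1.16929183e-05
  1.18138009e+00 -1.78494341e-01]
[ -84.88017567 -371.24745764] [ 0.22912001 -0.58449067  0.37335043]
```

View pics/w1.png

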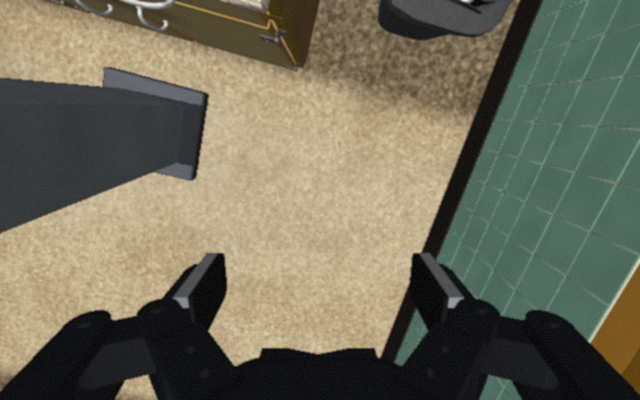

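The wrist image shows only floor and the open fingers: the moves were refused because every row needs all six keys. Repeating with full keys, stopping a little short in y so the camera sees the roll.

>>> move_arm:
  targets:
    - {"dx": 0.77,"dy": 0.85,"dz": 0,"rx": 0,"ry": 0,"rz": 0.138}
    - {"dx": 0.77,"dy": 0.85,"dz": 0,"rx": 0,"ry": 0,"rz": 0.138}
    - {"dx": 0.77,"dy": 0.85,"dz": 0,"rx": 0,"ry": 0,"rz": 0.138}
    - {"dx": 0.77,"dy": 0.85,"dz": 0,"rx": 0,"ry": 0,"rz": 0.138}
    - {"dx": 0.77,"dy": 0.85,"dz": 0,"rx": 0,"ry": 0,"rz": 0.138}
    - {"dx": 0.77,"dy": 0.85,"dz": 0,"rx": 0,"ry": 0,"rz": 0.138}
    - {"dx": 0.77,"dy": 0.85,"dz": 0,"rx": 0,"ry": 0,"rz": 0.138}
    - {"dx": 0.77,"dy": 0.85,"dz": 0,"rx": 0,"ry": 0,"rz": 0.138}
    - {"dx": 0.77,"dy": 0.85,"dz": 0,"rx": 0,"ry": 0,"rz": 0.138}
    - {"dx": 0.77,"dy": 0.85,"dz": 0,"rx": 0,"ry": 0,"rz": 0.138}
  claw: 100
  newtons: 40

```text
t: 1.4
tcp_pos: [0.3515, -0.3904, 0.2313]
tool_rot: [0.882, 0.472, 0.0, -0.0]
force: [1.4, 0.1, 0.7]
finger_gap: 1.001
gripper_force: 0.0
```

>>> move_arm:
  targets:
    - {"dx": 0.77,"dy": 0.85,"dz": 0,"rx": 0,"ry": 0,"rz": 0.138}
    - {"dx": 0.77,"dy": 0.85,"dz": 0,"rx": 0,"ry": 0,"rz": 0.138}
    - {"dx": 0.77,"dy": 0.85,"dz": 0,"rx": 0,"ry": 0,"rz": 0.138}
    - {"dx": 0.77,"dy": 0.85,"dz": 0,"rx": 0,"ry": 0,"rz": 0.138}
    - {"dx": 0.77,"dy": 0.85,"dz": 0,"rx": 0,"ry": 0,"rz": 0.138}
    - {"dx": 0.77,"dy": 0.85,"dz": 0,"rx": 0,"ry": 0,"rz": 0.138}
    - {"dx": 0.77,"dy": 0.85,"dz": 0,"rx": 0,"ry": 0,"rz": 0.138}
    - {"dx": 0,"dy": 0,"dz": 0,"rx": 0,"ry": 0,"rz": 0}
    - {"dx": 0,"dy": 0,"dz": 0,"rx": 0,"ry": 0,"rz": 0}
    - {"dx": 0,"dy": 0,"dz": 0,"rx": 0,"ry": 0,"rz": 0}

```text
t: 2.65
tcp_pos: [0.4849, -0.2438, 0.2313]
tool_rot: [0.737, 0.675, -0.0, -0.0]
force: [-0.1, 0.1, 0.3]
finger_gap: 1.0
gripper_force: 0.0
```

Run:
```python
from h import *
import pickle
m,im=snap("wrist","pics/w2.png"); pickle.dump(m,open("w2.pkl","wb"))
s=sensors.sense();print(s['t'],s['tcp_pos'],s['tool_rot'],s['q'])
print(proj(m,[.487,-.201,.024]),-np.array(m['extrinsics'])[:3,:3].T@np.array(m['extrinsics'])[:3,3])
```

```text
2.7 [ 0.48488723 -0.24392116  0.23132598] [ 7.37444541e-01  6.75407680e-01 -1.10481130e-04 -3.95132616e-05] [-6.71922064e-01  4.17127769e-01  1.63935584e+00 -2.32752753e-04
  1.08522173e+00 -5.84051890e-01]
[316.04692649 135.89735798] [ 0.4915192  -0.16965167  0.37419014]
```

View pics/w2.png

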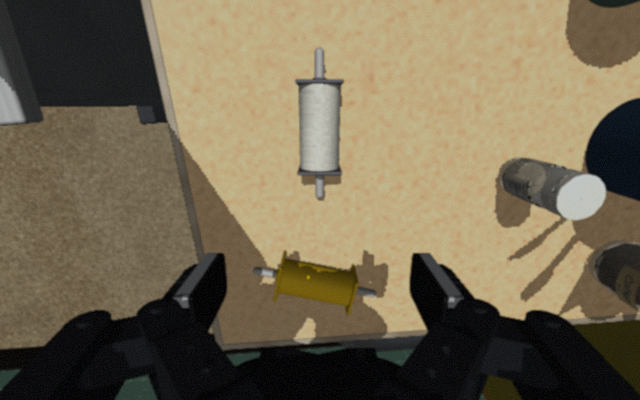

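The wrist view shows the white roll upright in the image: pin tips at (319.5,48) and (320,197), plates at rows 81 and 175. The yellow one is at (317,282) and the spice jar's top at (580,196).

Run:
```python
from h import *
import pickle
m=pickle.load(open("w2.pkl","rb"));t=cams.camera_model("top")
A=tri([(m,319.5,50),(t,365,226)]);B=tri([(m,320,195),(t,410,228.7)]);print("tri",A,B)
a=atz(m,319.5,48,.024);b=atz(m,320,197,.024);print(a,b,(a+b)/2,np.linalg.norm(a-b),np.degrees(np.arctan2(-(a-b)[0],(a-b)[1])))
s=sensors.sense();x,y=s['tool_rot'][:2];print("tool y ang",np.degrees(2*np.arctan2(y,x))-90)
print("jar top",atz(m,580,196,.1))
# holder outline in top image
im=cv2.imread("pics/top0.png");hsv=cv2.cvtColor(im,cv2.COLOR_BGR2HSV)
mk=((hsv[...,0]<12)|(hsv[...,0]>172))&(hsv[...,1]>130)&(hsv[...,2]<130);mk[:200]=0;mk[255:]=0;mk[:,:245]=0;mk[:,335:]=0
r=cv2.minAreaRect(cv2.findNonZero(mk.astype(np.uint8)));bp=cv2.boxPoints(r);w=[atz(t,*p,.008)[:2].round(3) for p in bp];print(r,w,np.mean(w,0))
```

```text
tri [ 0.4960958  -0.12066138  0.05962544] [ 0.48313282 -0.29507359 -0.06922981]
[ 0.49842967 -0.11333815  0.024     ] [ 0.48530703 -0.27123963  0.024     ] [ 0.49186835 -0.19228889  0.024     ] 0.15844583380497693 -4.750735773925712
tool y ang -5.028365413054644
jar top [ 0.72311961 -0.2691743   0.1       ]
((285.8056945800781, 225.66531372070312), (28.748735427856445, 59.98220443725586), 69.59011840820312) [array([0.514, 0.263]), array([0.583, 0.067]), array([0.489, 0.034]), array([0.421, 0.229])] [0.50175 0.14825]
```

>>> move_arm:
  targets:
    - {"dx": 0.07,"dy": 0.5,"dz": -0.4,"rx": 0,"ry": 0,"rz": 0}
    - {"dx": 0.07,"dy": 0.5,"dz": -0.4,"rx": 0,"ry": 0,"rz": 0}
    - {"dx": 0.07,"dy": 0.5,"dz": -0.4,"rx": 0,"ry": 0,"rz": 0}
    - {"dx": 0.07,"dy": 0.5,"dz": -0.4,"rx": 0,"ry": 0,"rz": 0}
    - {"dx": 0,"dy": 0,"dz": -0.4,"rx": 0,"ry": 0,"rz": 0}
    - {"dx": 0,"dy": 0,"dz": -0.4,"rx": 0,"ry": 0,"rz": 0}
    - {"dx": 0,"dy": 0,"dz": 0,"rx": 0,"ry": 0,"rz": 0}
    - {"dx": 0,"dy": 0,"dz": 0,"rx": 0,"ry": 0,"rz": 0}
    - {"dx": 0,"dy": 0,"dz": 0,"rx": 0,"ry": 0,"rz": 0}
    - {"dx": 0,"dy": 0,"dz": 0,"rx": 0,"ry": 0,"rz": 0}

```text
t: 3.95
tcp_pos: [0.4926, -0.1937, 0.1717]
tool_rot: [0.737, 0.676, 0.0, 0.0]
force: [-0.2, -0.2, 0.4]
finger_gap: 0.998
gripper_force: 0.0
```

Run:
```python
from h import *
import pickle
m2,im=snap("wrist","pics/w3.png"); pickle.dump(m2,open("w3.pkl","wb"))
m1=pickle.load(open("w2.pkl","rb"));print(sensors.sense()['t'],sensors.sense()['tcp_pos'])
out=[]
for m,f in ((m1,"pics/w2.png"),(m2,"pics/w3.png")):
    hsv=cv2.cvtColor(cv2.imread(f),cv2.COLOR_BGR2HSV)
    mk=((hsv[...,1]<45)&(hsv[...,2]>140)).astype(np.uint8);mk[:,:240]=0;mk[:,400:]=0
    mk=cv2.morphologyEx(mk,cv2.MORPH_OPEN,np.ones((13,13)))
    n,l,st,c=cv2.connectedComponentsWithStats(mk)
    i=1+np.argmax(st[1:,4]);r=cv2.minAreaRect(cv2.findNonZero((l==i).astype(np.uint8)));print(st[i],r)
    out.append((m,*r[0]));print(atz(m,*r[0],.030))
print("paper ctr tri",tri(out))
```

```text
4.0 [ 0.49252058 -0.19359349  0.17160803]
[ 303   84   32   87 2621] ((318.4999694824219, 126.99998474121094), (85.99998474121094, 30.999996185302734), 90.0)
[ 0.49054619 -0.1913252   0.03      ]
[ 298  143   35   94 3002] ((314.67047119140625, 189.53343200683594), (33.47205352783203, 93.33333587646484), 1.6365771293640137)
[ 0.48996659 -0.19434615  0.03      ]
paper ctr tri [ 0.49051993 -0.19035928  0.04517965]
```

View pics/w3.png

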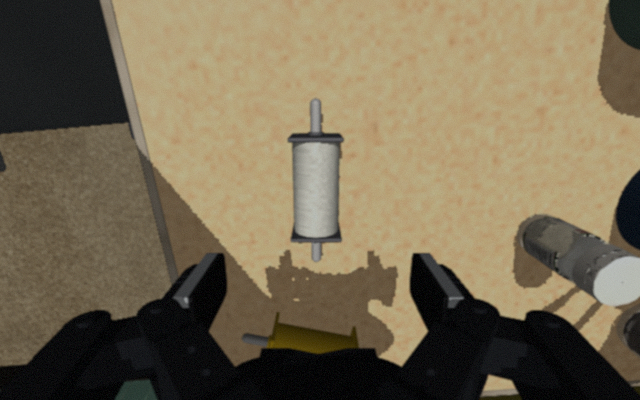

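Wrist view: the roll is at (316,188), centred between the open fingers, with pin tips at (315,99) and (317,261). Descend, grip and lift.

>>> move_arm:
  targets:
    - {"dx": -0.06,"dy": 0.02,"dz": -0.85,"rx": 0,"ry": 0,"rz": 0}
    - {"dx": 0,"dy": 0,"dz": -0.85,"rx": 0,"ry": 0,"rz": 0}
    - {"dx": 0,"dy": 0,"dz": -0.85,"rx": 0,"ry": 0,"rz": 0}
    - {"dx": 0,"dy": 0,"dz": -0.85,"rx": 0,"ry": 0,"rz": 0}
    - {"dx": 0,"dy": 0,"dz": -0.85,"rx": 0,"ry": 0,"rz": 0}
    - {"dx": 0,"dy": 0,"dz": -0.85,"rx": 0,"ry": 0,"rz": 0}
    - {"dx": 0,"dy": 0,"dz": -0.8,"rx": 0,"ry": 0,"rz": 0}
    - {"dx": 0,"dy": 0,"dz": -0.5,"rx": 0,"ry": 0,"rz": 0}
    - {"dx": 0,"dy": 0,"dz": -0.4,"rx": 0,"ry": 0,"rz": 0}
    - {"dx": 0,"dy": 0,"dz": 0,"rx": 0,"ry": 0,"rz": 0}

```text
t: 5.25
tcp_pos: [0.4907, -0.1928, 0.0009]
tool_rot: [0.737, 0.676, -0.0, -0.0]
force: [0.0, 0.5, 0.2]
finger_gap: 1.0
gripper_force: 0.0
```

>>> move_arm:
  targets:
    - {"dx": 0,"dy": 0,"dz": 0,"rx": 0,"ry": 0,"rz": 0}
    - {"dx": 0,"dy": 0,"dz": 0,"rx": 0,"ry": 0,"rz": 0}
    - {"dx": 0,"dy": 0,"dz": 0,"rx": 0,"ry": 0,"rz": 0}
    - {"dx": 0,"dy": 0,"dz": 0,"rx": 0,"ry": 0,"rz": 0}
    - {"dx": 0,"dy": 0,"dz": 0,"rx": 0,"ry": 0,"rz": 0}
    - {"dx": 0,"dy": 0,"dz": 0,"rx": 0,"ry": 0,"rz": 0}
    - {"dx": 0,"dy": 0,"dz": 0,"rx": 0,"ry": 0,"rz": 0}
    - {"dx": 0,"dy": 0,"dz": 0,"rx": 0,"ry": 0,"rz": 0}
    - {"dx": 0,"dy": 0,"dz": 0,"rx": 0,"ry": 0,"rz": 0}
    - {"dx": 0,"dy": 0,"dz": 0,"rx": 0,"ry": 0,"rz": 0}
  claw: 0
  newtons: 40

```text
t: 6.5
tcp_pos: [0.4911, -0.193, 0.002]
tool_rot: [0.737, 0.676, 0.0, 0.0]
force: [-1.0, 0.2, 5.7]
finger_gap: 0.505
gripper_force: 40.4
```

>>> move_arm:
  targets:
    - {"dx": 0,"dy": 0,"dz": 0.5,"rx": 0,"ry": 0,"rz": 0}
    - {"dx": 0,"dy": 0,"dz": 0.9,"rx": 0,"ry": 0,"rz": 0}
    - {"dx": 0,"dy": 0.4,"dz": 1,"rx": 0,"ry": 0,"rz": 0}
    - {"dx": 0.15,"dy": 0.8,"dz": 1,"rx": 0,"ry": 0,"rz": 0.08}
    - {"dx": 0.15,"dy": 0.8,"dz": 1,"rx": 0,"ry": 0,"rz": 0.08}
    - {"dx": 0.15,"dy": 0.8,"dz": 1,"rx": 0,"ry": 0,"rz": 0.08}
    - {"dx": 0.15,"dy": 0.8,"dz": 1,"rx": 0,"ry": 0,"rz": 0.08}
    - {"dx": 0.15,"dy": 0.8,"dz": 1,"rx": 0,"ry": 0,"rz": 0.08}
    - {"dx": 0.15,"dy": 0.8,"dz": 1,"rx": 0,"ry": 0,"rz": 0.08}
    - {"dx": 0.15,"dy": 0.8,"dz": 1,"rx": 0,"ry": 0,"rz": 0.08}

```text
t: 7.75
tcp_pos: [0.5164, -0.0419, 0.2372]
tool_rot: [0.63, 0.777, -0.0, -0.0]
force: [0.5, -0.2, -2.7]
finger_gap: 0.5
gripper_force: 41.2
```

>>> move_arm:
  targets:
    - {"dx": 0.15,"dy": 0.9,"dz": 1,"rx": 0,"ry": 0,"rz": 0.08}
    - {"dx": 0.15,"dy": 0.9,"dz": 0,"rx": 0,"ry": 0,"rz": 0.08}
    - {"dx": 0.15,"dy": 0.9,"dz": 0,"rx": 0,"ry": 0,"rz": 0.08}
    - {"dx": 0.1,"dy": 0.8,"dz": 0,"rx": 0,"ry": 0,"rz": 0.08}
    - {"dx": 0,"dy": 0.3,"dz": 0,"rx": 0,"ry": 0,"rz": 0}
    - {"dx": 0,"dy": 0,"dz": 0,"rx": 0,"ry": 0,"rz": 0}
    - {"dx": 0,"dy": 0,"dz": 0,"rx": 0,"ry": 0,"rz": 0}
    - {"dx": 0,"dy": 0,"dz": 0,"rx": 0,"ry": 0,"rz": 0}
    - {"dx": 0,"dy": 0,"dz": 0,"rx": 0,"ry": 0,"rz": 0}
    - {"dx": 0,"dy": 0,"dz": 0,"rx": 0,"ry": 0,"rz": 0}

```text
t: 9.0
tcp_pos: [0.5309, 0.0518, 0.2613]
tool_rot: [0.563, 0.826, -0.0, -0.0]
force: [0.5, -0.2, -2.4]
finger_gap: 0.498
gripper_force: 41.4
```

Run:
```python
from h import *
import pickle
m,im=snap("wrist","pics/w4.png"); pickle.dump(m,open("w4.pkl","wb"))
s=sensors.sense();print(s['t'],s['tcp_pos'],s['tool_rot'],s['finger_gap'],s['q'])
```

```text
9.05 [0.53091634 0.05191116 0.26127833] [ 5.63440080e-01  8.26156931e-01 -2.14164630e-05 -3.81316055e-05] 0.49902879352182217 [-1.12143814e-01  3.67921461e-01  1.62598928e+00 -2.43049789e-06
  1.14776935e+00 -4.85851400e-01]
```

View pics/w4.png

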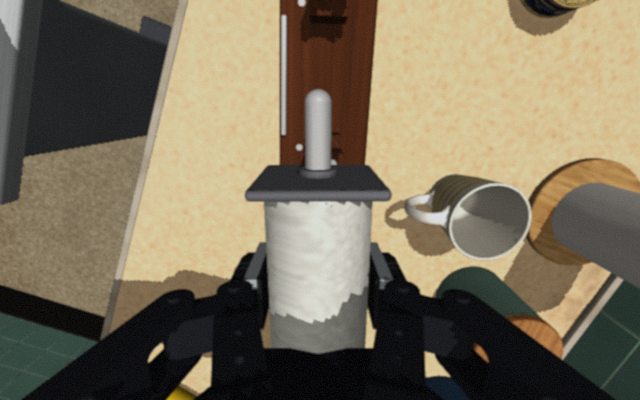

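The view shows the roll well held, its pin tip at (318,90). The holder runs up the image at columns 279–376 but is partly hidden, and the mug is at (490,220). Backing off so the whole holder comes into view.

>>> move_arm:
  targets:
    - {"dx": 0.35,"dy": -0.9,"dz": 0.3,"rx": 0,"ry": 0,"rz": 0}
    - {"dx": 0.35,"dy": -0.9,"dz": 0.3,"rx": 0,"ry": 0,"rz": 0}
    - {"dx": 0.35,"dy": -0.9,"dz": 0.3,"rx": 0,"ry": 0,"rz": 0}
    - {"dx": 0.35,"dy": -0.9,"dz": 0.3,"rx": 0,"ry": 0,"rz": 0}
    - {"dx": 0.35,"dy": -0.9,"dz": 0.3,"rx": 0,"ry": 0,"rz": 0}
    - {"dx": 0,"dy": 0,"dz": 0,"rx": 0,"ry": 0,"rz": 0}
    - {"dx": 0,"dy": 0,"dz": 0,"rx": 0,"ry": 0,"rz": 0}
    - {"dx": 0,"dy": 0,"dz": 0,"rx": 0,"ry": 0,"rz": 0}
    - {"dx": 0,"dy": 0,"dz": 0,"rx": 0,"ry": 0,"rz": 0}
    - {"dx": 0,"dy": 0,"dz": 0,"rx": 0,"ry": 0,"rz": 0}

```text
t: 10.3
tcp_pos: [0.5745, -0.0599, 0.2988]
tool_rot: [0.563, 0.826, -0.0, -0.0]
force: [0.1, 0.4, -2.7]
finger_gap: 0.501
gripper_force: 41.3
```

Run:
```python
from h import *
import pickle
m,im=snap("wrist","pics/w5.png"); pickle.dump(m,open("w5.pkl","wb"))
cv2.imwrite("pics/c5.png",cv2.resize(im[0:200,200:440],None,fx=3,fy=3,interpolation=cv2.INTER_CUBIC))
s=sensors.sense();print(s['t'],s['tcp_pos'],s['tool_rot'],s['finger_gap'])
```

```text
10.35 [ 0.57456839 -0.0600209   0.29879502] [ 5.63030491e-01  8.26436121e-01 -1.20968935e-05 -6.19308542e-05] 0.5013063734785612
```

View pics/c5.png

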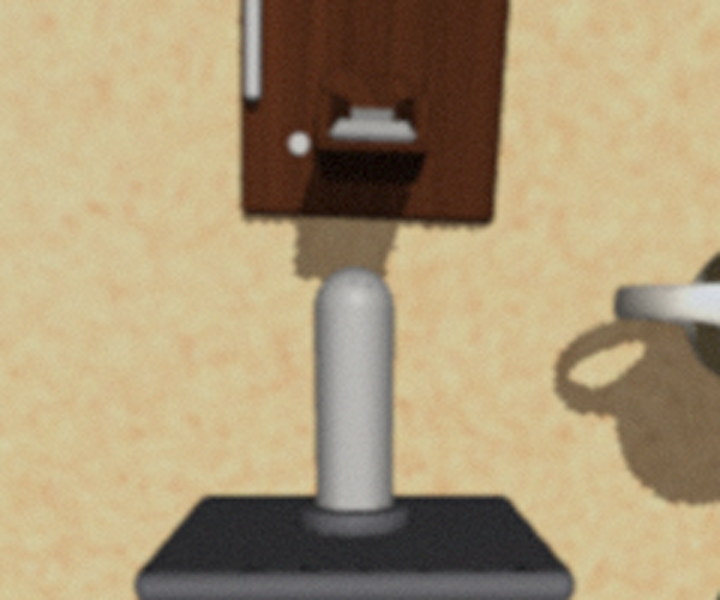

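The crop shows the holder's near end. Its base corners are at crop (243,215) and (493,222), the post top edge runs from (318,152) to (424,152), and the slot's steel slope is at (373,128). The pin tip is at (355,268). Now fitting the holder pose.

Run:
```python
from h import *
import pickle
from scipy.optimize import least_squares
w4=pickle.load(open("w4.pkl","rb"));w5=pickle.load(open("w5.pkl","rb"));t=cams.camera_model("top")
c=lambda u,v:(u/3+200,v/3)
pts=[(w5,c(243,215),(-.055,-.108,.008)),(w5,c(493,221),(.055,-.108,.008)),(w5,c(318,152),(-.02,-.094,.084)),(w5,c(424,152),(.02,-.094,.084)),
(t,(320.7,229.3),(-.055,-.108,.008)),(t,(309.7,201.3),(.055,-.108,.008)),(t,(252.7,222.3),(.055,.108,.008)),(t,(262.3,251),(-.055,.108,.008))]
ln=[(w5,(280.3,0),-.055,.010),(w5,(369.3,0),.055,.008),(w4,(279,0),-.055,.010),(w4,(376.5,0),.055,.008)]
def W(p,q):
    s,k=np.sin(p[2]),np.cos(p[2]);return np.array([p[0]+k*q[0]-s*q[1],p[1]+s*q[0]+k*q[1],q[2]])
def res(p,sel=1):
    r=[]
    for m,uv,q in pts: r+=list((proj(m,W(p,q))-uv)*(1.2 if m is w5 else 2.6))
    for m,uv,x,z in ln:
        d=atz(m,*uv,z)[:2]-p[:2];r.append((np.cos(p[2])*d[0]+np.sin(p[2])*d[1]-x)*1000)
    return np.array(r)
r=least_squares(res,[.5,.145,.375],loss="soft_l1",f_scale=2);p=r.x
print(p,np.degrees(p[2]));print(res(p).round(1))
print("corner tri w5+top",tri([(w5,*c(243,215)),(t,320.7,229.3)]),tri([(w5,*c(493,221)),(t,309.7,201.3)]))
for m,uv,tcp in((w4,(318,90),[.5309,.0518,.2613]),(w5,(318.3,89.3),[.5745,-.06,.2988])):
    T=atz(m,*uv,tcp[2]+.022);d=T-tcp;a=np.radians(111.45);print("tip rel: along",d[:2]@[np.cos(a),np.sin(a)],"x",d[:2]@[np.sin(a),-np.cos(a)])
m=w4
print("mug approx",atz(w4,490,220,.1))
```

```text
[0.50233793 0.15067896 0.34523822] 19.78069279480892
[-1.9  0.5  0.3  1.3 -1.9  0.6  1.5  2.1 -2.  -0.3 -2.6 -4.6 -5.6 -1.3
 -2.5  1.8  1.7 -0.3  1.6 -0.4]
corner tri w5+top [ 0.48692351  0.03026962 -0.00451916] [0.5804464  0.05876764 0.08462705]
tip rel: along 0.07981949783275091 x 0.0010157182817121988
tip rel: along 0.08012369494961415 x 0.001040595021380742
mug approx [0.71241388 0.08081892 0.1       ]
```

>>> move_arm:
  targets:
    - {"dx": -0.29,"dy": 0.84,"dz": -0.6,"rx": 0,"ry": 0,"rz": -0.055}
    - {"dx": -0.29,"dy": 0.84,"dz": -0.7,"rx": 0,"ry": 0,"rz": 0}
    - {"dx": -0.29,"dy": 0.84,"dz": -0.75,"rx": 0,"ry": 0,"rz": 0}
    - {"dx": -0.29,"dy": 0.84,"dz": -0.8,"rx": 0,"ry": 0,"rz": 0}
    - {"dx": -0.29,"dy": 0.84,"dz": -0.8,"rx": 0,"ry": 0,"rz": 0}
    - {"dx": -0.29,"dy": 0.84,"dz": -0.8,"rx": 0,"ry": 0,"rz": 0}
    - {"dx": -0.29,"dy": 0.84,"dz": -0.8,"rx": 0,"ry": 0,"rz": 0}
    - {"dx": -0.29,"dy": 0.84,"dz": -0.8,"rx": 0,"ry": 0,"rz": 0}
    - {"dx": -0.29,"dy": 0.84,"dz": -0.8,"rx": 0,"ry": 0,"rz": 0}
    - {"dx": -0.31,"dy": 0.85,"dz": -0.7,"rx": 0,"ry": 0,"rz": 0}

```text
t: 11.6
tcp_pos: [0.5019, 0.1507, 0.1096]
tool_rot: [0.575, 0.818, 0.0, 0.0]
force: [-0.2, 0.4, -2.2]
finger_gap: 0.498
gripper_force: 41.3
```

Run:
```python
from h import *
import pickle
cams.snapshot("wrist");cams.snapshot("wrist");cams.snapshot("wrist")
m,im=snap("wrist","pics/w6.png"); pickle.dump(m,open("w6.pkl","wb"))
mt,it=snap("top","pics/t6.png")
a=cv2.resize(im[0:180,200:440],None,fx=3.3,fy=3.3,interpolation=cv2.INTER_CUBIC)[:590,:800]
cv2.imwrite("pics/c6.png",a)
s=sensors.sense();print(s['t'],s['tcp_pos'],s['tool_rot'],s['finger_gap'])
p=[0.5023,.1507,np.radians(19.8)]
def W(q):
    s,k=np.sin(p[2]),np.cos(p[2]);return np.array([p[0]+k*q[0]-s*q[1],p[1]+s*q[0]+k*q[1],q[2]])
for q in [(-.02,.094,.084),(.02,.094,.084),(-.02,.075,.084),(.02,.075,.084)]: print(q,(proj(m,W(q))-[200,0])*3.3)
```

```text
11.85 [0.50276651 0.14965036 0.11059651] [5.74927984e-01 8.18203467e-01 4.61966557e-04 8.28832302e-04] 0.5006609155280521
(-0.02, 0.094, 0.084) [260.9162828  215.38314904]
(0.02, 0.094, 0.084) [525.87721334 215.81843488]
(-0.02, 0.075, 0.084) [265.04232477 346.82702478]
(0.02, 0.075, 0.084) [521.06946706 347.24354885]
```

View pics/c6.png

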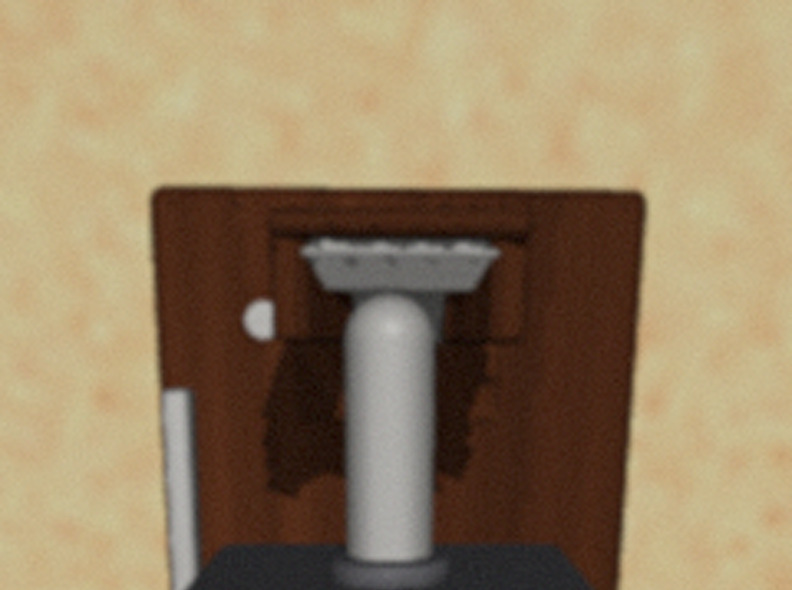

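The crop shows the far pin (column 390) over the slot (centre about column 399), so it is about 1 mm left and the holder is turned about 0.4° clockwise. I correct that and lower.

>>> move_arm:
  targets:
    - {"dx": 0.026,"dy": 0.01,"dz": -0.4,"rx": 0,"ry": 0,"rz": -0.013}
    - {"dx": 0,"dy": 0,"dz": -0.4,"rx": 0,"ry": 0,"rz": 0}
    - {"dx": 0,"dy": 0,"dz": -0.4,"rx": 0,"ry": 0,"rz": 0}
    - {"dx": 0,"dy": 0,"dz": -0.35,"rx": 0,"ry": 0,"rz": 0}
    - {"dx": 0,"dy": 0,"dz": -0.3,"rx": 0,"ry": 0,"rz": 0}
    - {"dx": 0,"dy": 0,"dz": -0.2,"rx": 0,"ry": 0,"rz": 0}
    - {"dx": 0,"dy": 0,"dz": -0.2,"rx": 0,"ry": 0,"rz": 0}
    - {"dx": 0,"dy": 0,"dz": -0.1,"rx": 0,"ry": 0,"rz": 0}
    - {"dx": 0,"dy": 0,"dz": 0,"rx": 0,"ry": 0,"rz": 0}
    - {"dx": 0,"dy": 0,"dz": 0,"rx": 0,"ry": 0,"rz": 0}

```text
t: 13.1
tcp_pos: [0.5025, 0.1502, 0.0515]
tool_rot: [0.578, 0.816, 0.0, 0.0]
force: [-0.6, -0.0, -2.8]
finger_gap: 0.507
gripper_force: 41.3
```

>>> move_arm:
  targets:
    - {"dx": 0,"dy": 0,"dz": -0.06,"rx": 0,"ry": 0,"rz": 0}
    - {"dx": 0,"dy": 0,"dz": -0.06,"rx": 0,"ry": 0,"rz": 0}
    - {"dx": 0,"dy": 0,"dz": -0.04,"rx": 0,"ry": 0,"rz": 0}
    - {"dx": 0,"dy": 0,"dz": 0,"rx": 0,"ry": 0,"rz": 0}
    - {"dx": 0,"dy": 0,"dz": 0,"rx": 0,"ry": 0,"rz": 0}
    - {"dx": 0,"dy": 0,"dz": 0,"rx": 0,"ry": 0,"rz": 0}
    - {"dx": 0,"dy": 0,"dz": 0,"rx": 0,"ry": 0,"rz": 0}
    - {"dx": 0,"dy": 0,"dz": 0,"rx": 0,"ry": 0,"rz": 0}
    - {"dx": 0,"dy": 0,"dz": 0,"rx": 0,"ry": 0,"rz": 0}
    - {"dx": 0,"dy": 0,"dz": 0,"rx": 0,"ry": 0,"rz": 0}

```text
t: 14.35
tcp_pos: [0.5023, 0.1502, 0.0473]
tool_rot: [0.578, 0.816, 0.0, -0.0]
force: [-0.5, 1.5, 0.6]
finger_gap: 0.501
gripper_force: 41.4
```

Contact is felt: the weight is now carried by the slots. Releasing and rising straight up.

>>> move_arm:
  targets:
    - {"dx": 0,"dy": 0,"dz": 0,"rx": 0,"ry": 0,"rz": 0}
    - {"dx": 0,"dy": 0,"dz": 0,"rx": 0,"ry": 0,"rz": 0}
    - {"dx": 0,"dy": 0,"dz": 0,"rx": 0,"ry": 0,"rz": 0}
    - {"dx": 0,"dy": 0,"dz": 0,"rx": 0,"ry": 0,"rz": 0}
    - {"dx": 0,"dy": 0,"dz": 0.3,"rx": 0,"ry": 0,"rz": 0}
    - {"dx": 0,"dy": 0,"dz": 0.7,"rx": 0,"ry": 0,"rz": 0}
    - {"dx": 0,"dy": 0,"dz": 0.9,"rx": 0,"ry": 0,"rz": 0}
    - {"dx": 0,"dy": 0,"dz": 0.9,"rx": 0,"ry": 0,"rz": 0}
    - {"dx": 0,"dy": 0,"dz": 0.9,"rx": 0,"ry": 0,"rz": 0}
    - {"dx": 0,"dy": 0,"dz": 0.3,"rx": 0,"ry": 0,"rz": 0}
  claw: 100

```text
t: 15.6
tcp_pos: [0.5031, 0.1502, 0.149]
tool_rot: [0.578, 0.816, 0.001, 0.001]
force: [0.4, 0.6, 1.0]
finger_gap: 0.998
gripper_force: 0.0
```

Run:
```python
from h import *
import pickle
m,im=snap("wrist","pics/w7.png"); pickle.dump(m,open("w7.pkl","wb"))
ms,s2=snap("scene","pics/s7.png")
a=np.vstack([im[0:400,160:480],]);a=cv2.resize(a,None,fx=1.4,fy=1.4)
b=cv2.resize(s2[190:280,250:345],(350,332),interpolation=cv2.INTER_CUBIC)
o=np.zeros((560,800,3),np.uint8);o[:560,:448]=a;o[:332,450:800]=b;cv2.imwrite("pics/c7.png",o)
s=sensors.sense();print(s['t'],s['tcp_pos'],s['tool_rot'],s['force'])
```

```text
15.7 [0.50272041 0.15019661 0.14817841] [5.77854976e-01 8.16138888e-01 6.21047744e-04 7.46332175e-04] [ 0.76827628 -0.02571197  0.29514153]
```

View pics/c7.png

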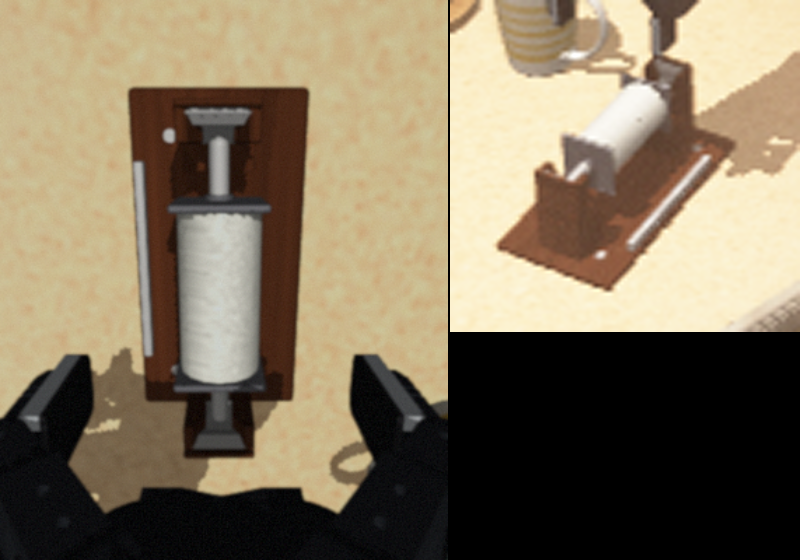

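Both pins lie in their slots: wrist crop far pin (218,160) and near pin (220,410), with the scene inset agreeing. The gripper is clear. Closing the fingers and moving over the +y end of the paper.

>>> move_arm:
  targets:
    - {"dx": -0.14,"dy": 0.39,"dz": 0,"rx": 0,"ry": 0,"rz": 0}
    - {"dx": -0.14,"dy": 0.39,"dz": 0,"rx": 0,"ry": 0,"rz": 0}
    - {"dx": -0.13,"dy": 0.39,"dz": 0,"rx": 0,"ry": 0,"rz": 0}
    - {"dx": 0,"dy": 0,"dz": 0,"rx": 0,"ry": 0,"rz": 0}
    - {"dx": 0,"dy": 0,"dz": 0,"rx": 0,"ry": 0,"rz": 0}
    - {"dx": 0,"dy": 0,"dz": -0.4,"rx": 0,"ry": 0,"rz": 0}
    - {"dx": 0,"dy": 0,"dz": -0.6,"rx": 0,"ry": 0,"rz": 0}
    - {"dx": 0,"dy": 0,"dz": -0.6,"rx": 0,"ry": 0,"rz": 0}
    - {"dx": 0,"dy": 0,"dz": -0.3,"rx": 0,"ry": 0,"rz": 0}
    - {"dx": 0,"dy": 0,"dz": 0,"rx": 0,"ry": 0,"rz": 0}
  claw: 0

```text
t: 16.95
tcp_pos: [0.4915, 0.1792, 0.0988]
tool_rot: [0.578, 0.816, -0.001, -0.001]
force: [-0.5, 0.7, 0.2]
finger_gap: 0.003
gripper_force: 0.0
```

>>> move_arm:
  targets:
    - {"dx": 0,"dy": 0,"dz": -0.12,"rx": 0,"ry": 0,"rz": 0}
    - {"dx": 0,"dy": 0,"dz": -0.12,"rx": 0,"ry": 0,"rz": 0}
    - {"dx": 0,"dy": 0,"dz": -0.1,"rx": 0,"ry": 0,"rz": 0}
    - {"dx": 0,"dy": 0,"dz": -0.1,"rx": 0,"ry": 0,"rz": 0}
    - {"dx": 0,"dy": 0,"dz": -0.1,"rx": 0,"ry": 0,"rz": 0}
    - {"dx": 0,"dy": 0,"dz": -0.1,"rx": 0,"ry": 0,"rz": 0}
    - {"dx": 0,"dy": 0,"dz": 0,"rx": 0,"ry": 0,"rz": 0}
    - {"dx": 0,"dy": 0,"dz": 0,"rx": 0,"ry": 0,"rz": 0}
    - {"dx": 0,"dy": 0,"dz": 0,"rx": 0,"ry": 0,"rz": 0}
    - {"dx": 0,"dy": 0,"dz": 0,"rx": 0,"ry": 0,"rz": 0}

```text
t: 18.2
tcp_pos: [0.4921, 0.1793, 0.0838]
tool_rot: [0.578, 0.816, 0.0, 0.0]
force: [0.1, 0.3, 2.2]
finger_gap: -0.002
gripper_force: 0.9
```

>>> move_arm:
  targets:
    - {"dx": 0,"dy": 0,"dz": -0.08,"rx": 0,"ry": 0,"rz": 0}
    - {"dx": 0,"dy": 0,"dz": -0.08,"rx": 0,"ry": 0,"rz": 0}
    - {"dx": 0,"dy": 0,"dz": -0.08,"rx": 0,"ry": 0,"rz": 0}
    - {"dx": 0,"dy": 0,"dz": -0.08,"rx": 0,"ry": 0,"rz": 0}
    - {"dx": 0,"dy": 0,"dz": 0,"rx": 0,"ry": 0,"rz": 0}
    - {"dx": 0,"dy": 0,"dz": 0,"rx": 0,"ry": 0,"rz": 0}
    - {"dx": 0,"dy": 0,"dz": 0,"rx": 0,"ry": 0,"rz": 0}
    - {"dx": 0,"dy": 0,"dz": 0,"rx": 0,"ry": 0,"rz": 0}
    - {"dx": 0,"dy": 0,"dz": 0,"rx": 0,"ry": 0,"rz": 0}
    - {"dx": 0,"dy": 0,"dz": 0,"rx": 0,"ry": 0,"rz": 0}

```text
t: 19.45
tcp_pos: [0.492, 0.1794, 0.0758]
tool_rot: [0.578, 0.816, 0.0, -0.0]
force: [0.3, -0.2, -0.2]
finger_gap: -0.0
gripper_force: 0.0
```

>>> move_arm:
  targets:
    - {"dx": 0,"dy": 0,"dz": -0.05,"rx": 0,"ry": 0,"rz": 0}
    - {"dx": 0,"dy": 0,"dz": -0.05,"rx": 0,"ry": 0,"rz": 0}
    - {"dx": 0,"dy": 0,"dz": -0.05,"rx": 0,"ry": 0,"rz": 0}
    - {"dx": 0,"dy": 0,"dz": 0,"rx": 0,"ry": 0,"rz": 0}
    - {"dx": 0,"dy": 0,"dz": 0,"rx": 0,"ry": 0,"rz": 0}
    - {"dx": 0,"dy": 0,"dz": 0,"rx": 0,"ry": 0,"rz": 0}
    - {"dx": 0,"dy": 0,"dz": 0,"rx": 0,"ry": 0,"rz": 0}
    - {"dx": 0,"dy": 0,"dz": 0,"rx": 0,"ry": 0,"rz": 0}
    - {"dx": 0,"dy": 0,"dz": 0,"rx": 0,"ry": 0,"rz": 0}
    - {"dx": 0,"dy": 0,"dz": 0,"rx": 0,"ry": 0,"rz": 0}

```text
t: 20.7
tcp_pos: [0.492, 0.1794, 0.0721]
tool_rot: [0.578, 0.816, -0.0, -0.0]
force: [-0.3, 0.3, 0.1]
finger_gap: 0.0
gripper_force: 0.0
```

Run:
```python
from h import *
import pickle
m,im=snap("wrist","pics/w8.png"); pickle.dump(m,open("w8.pkl","wb"))
s=sensors.sense();print(s['t'],s['tcp_pos'],s['force'])
# expected far-plate/pin positions if end home vs laid
psi=np.radians(19.4)
def W(q): 
    s,k=np.sin(psi),np.cos(psi);return np.array([.5028+k*q[0]-s*q[1],.1505+s*q[0]+k*q[1],q[2]])
for n,h in(("home",.045),("laid",.069)): print(n,proj(m,W((-.024,.048,h+.024+ (0 if n=="laid" else .005)))),proj(m,W((.024,.048,h+.024))))
# dark plate rows along column scan
g=cv2.cvtColor(im,cv2.COLOR_BGR2GRAY)
print(g[40:300:4,316-40:316-30].mean(1).round().astype(int).tolist())
print(g[40:300:4,310:322].mean(1).round().astype(int).tolist())
```

```text
20.75 [0.49209269 0.17935305 0.07207177] [-0.03165974  0.82407452 -0.69819282]
home [267.69679777 228.91137976] [365.31865058 225.03027294]
laid [260.90866502 245.73879817] [373.59628841 245.60628306]
[189, 191, 193, 192, 190, 190, 193, 197, 192, 188, 188, 188, 190, 192, 195, 64, 53, 56, 56, 55, 56, 44, 25, 37, 48, 29, 94, 52, 41, 41, 41, 42, 42, 42, 29, 27, 27, 28, 30, 28, 37, 36, 38, 41, 104, 80, 83, 88, 91, 85, 87, 83, 86, 85, 84, 78, 72, 58, 52, 50, 32, 16, 16, 14, 13]
[194, 194, 193, 190, 188, 190, 191, 191, 191, 192, 194, 193, 193, 193, 194, 62, 49, 50, 50, 50, 50, 21, 21, 38, 47, 37, 149, 107, 113, 81, 66, 73, 92, 117, 167, 166, 166, 166, 166, 166, 96, 92, 38, 41, 107, 102, 209, 214, 213, 214, 151, 39, 40, 41, 38, 38, 37, 37, 36, 51, 77, 45, 21, 19, 19]
```

>>> move_arm:
  targets:
    - {"dx": 0,"dy": 0,"dz": 0.5,"rx": 0,"ry": 0,"rz": 0}
    - {"dx": 0,"dy": 0,"dz": 0.7,"rx": 0,"ry": 0,"rz": 0}
    - {"dx": 0.1,"dy": -0.29,"dz": 0.7,"rx": 0,"ry": 0,"rz": 0}
    - {"dx": 0.1,"dy": -0.29,"dz": 0.7,"rx": 0,"ry": 0,"rz": 0}
    - {"dx": 0.1,"dy": -0.29,"dz": 0.46,"rx": 0,"ry": 0,"rz": 0}
    - {"dx": 0.11,"dy": -0.3,"dz": 0,"rx": 0,"ry": 0,"rz": 0}
    - {"dx": 0,"dy": 0,"dz": 0,"rx": 0,"ry": 0,"rz": 0}
    - {"dx": 0,"dy": 0,"dz": 0,"rx": 0,"ry": 0,"rz": 0}
    - {"dx": 0,"dy": 0,"dz": 0,"rx": 0,"ry": 0,"rz": 0}
    - {"dx": 0,"dy": 0,"dz": 0,"rx": 0,"ry": 0,"rz": 0}
  claw: 100

```text
t: 22.0
tcp_pos: [0.5021, 0.1503, 0.1482]
tool_rot: [0.578, 0.816, -0.0, -0.0]
force: [0.0, -0.4, -0.1]
finger_gap: 1.001
gripper_force: 0.0
```

```bash
cat > fit.py <<'E'
from h import *
import pickle,sys
psi=np.radians(19.4)
def W(q):
    s,k=np.sin(psi),np.cos(psi);return np.array([.5028+k*q[0]-s*q[1],.1505+s*q[0]+k*q[1],q[2]])
def meas(f,m):
    hsv=cv2.cvtColor(cv2.imread(f),cv2.COLOR_BGR2HSV)
    mk=((hsv[...,1]<60)&(hsv[...,2]>110)).astype(np.uint8)
    mk[:,:270]=0;mk[:,370:]=0;mk[:140]=0;mk[290:]=0
    mk=cv2.morphologyEx(mk,cv2.MORPH_OPEN,np.ones((21,21)))
    ys,xs=np.nonzero(mk);w=[np.ptp(xs[ys==y])+1 for y in(ys.min()+6,(ys.min()+ys.max())//2,ys.max()-6)]
    c=[xs[ys==y].mean() for y in(ys.min()+6,ys.max()-6)]
    return ys.min(),ys.max(),w,c
def pred(m,za,zb): # axis heights at far/near paper ends
    o=[]
    for y,z in((.038,za),(-.038,zb)):
        k=[proj(m,W((.022*np.sin(t),y,z+.022*np.cos(t)))) for t in np.linspace(-1.5,1.5,31)]
        k=np.array(k);o.append((np.ptp(k[:,0]).round(1),k[:,0].mean().round(1),k[15,1].round(1)))
    return o
E
python3 - <<'E'
from fit import *
m,im=snap("wrist","pics/w9.png"); pickle.dump(m,open("w9.pkl","wb"));snap("top","pics/t9.png");snap("scene","pics/s9.png")
s=sensors.sense();print(s['t'],s['tcp_pos'],s['force'],s['finger_gap'])
m7=pickle.load(open("w7.pkl","rb"))
print("w7",meas("pics/w7.png",m7),pred(m7,.069,.069));print("w9",meas("pics/w9.png",m))
for h in((.069,.069),(.051,.063),(.045,.045)): print(h,pred(m,*h))
E
```

```text
22.15 [0.5022187  0.15025978 0.14842917] [ 0.29210059 -0.16636874 -0.32346275] 1.0033687283935666
w7 (np.int64(153), np.int64(272), [np.int64(55), np.int64(54), np.int64(48)], [np.float64(317.0), np.float64(316.5)]) [(np.float64(61.7), np.float64(315.9), np.float64(163.6)), (np.float64(56.2), np.float64(316.1), np.float64(268.4))]
w9 (np.int64(142), np.int64(258), [np.int64(53), np.int64(52), np.int64(49)], [np.float64(319.0), np.float64(318.0)])
(0.069, 0.069) [(np.float64(61.9), np.float64(317.7), np.float64(164.5)), (np.float64(56.4), np.float64(317.7), np.float64(269.6))]
(0.051, 0.063) [(np.float64(57.4), np.float64(317.7), np.float64(159.9)), (np.float64(55.1), np.float64(317.7), np.float64(265.5))]
(0.045, 0.045) [(np.float64(56.1), np.float64(317.7), np.float64(158.5)), (np.float64(51.5), np.float64(317.7), np.float64(254.3))]
```

The paper's edges moved as expected for the +y end down in its cup with the roll slid a little towards it. Now pressing the -y end.

>>> move_arm:
  targets:
    - {"dx": 0.13,"dy": -0.37,"dz": 0,"rx": 0,"ry": 0,"rz": 0}
    - {"dx": 0.13,"dy": -0.37,"dz": 0,"rx": 0,"ry": 0,"rz": 0}
    - {"dx": 0.13,"dy": -0.37,"dz": 0,"rx": 0,"ry": 0,"rz": 0}
    - {"dx": 0,"dy": 0,"dz": 0,"rx": 0,"ry": 0,"rz": 0}
    - {"dx": 0,"dy": 0,"dz": -0.3,"rx": 0,"ry": 0,"rz": 0}
    - {"dx": 0,"dy": 0,"dz": -0.5,"rx": 0,"ry": 0,"rz": 0}
    - {"dx": 0,"dy": 0,"dz": -0.6,"rx": 0,"ry": 0,"rz": 0}
    - {"dx": 0,"dy": 0,"dz": -0.6,"rx": 0,"ry": 0,"rz": 0}
    - {"dx": 0,"dy": 0,"dz": -0.4,"rx": 0,"ry": 0,"rz": 0}
    - {"dx": 0,"dy": 0,"dz": 0,"rx": 0,"ry": 0,"rz": 0}
  claw: 0

```text
t: 23.4
tcp_pos: [0.5114, 0.1224, 0.0874]
tool_rot: [0.578, 0.816, -0.001, -0.001]
force: [-0.6, 0.8, -0.3]
finger_gap: 0.005
gripper_force: 0.0
```

>>> move_arm:
  targets:
    - {"dx": 0,"dy": 0,"dz": -0.08,"rx": 0,"ry": 0,"rz": 0}
    - {"dx": 0,"dy": 0,"dz": -0.08,"rx": 0,"ry": 0,"rz": 0}
    - {"dx": 0,"dy": 0,"dz": -0.08,"rx": 0,"ry": 0,"rz": 0}
    - {"dx": 0,"dy": 0,"dz": -0.06,"rx": 0,"ry": 0,"rz": 0}
    - {"dx": 0,"dy": 0,"dz": 0,"rx": 0,"ry": 0,"rz": 0}
    - {"dx": 0,"dy": 0,"dz": 0,"rx": 0,"ry": 0,"rz": 0}
    - {"dx": 0,"dy": 0,"dz": 0,"rx": 0,"ry": 0,"rz": 0}
    - {"dx": 0,"dy": 0,"dz": 0,"rx": 0,"ry": 0,"rz": 0}
    - {"dx": 0,"dy": 0,"dz": 0,"rx": 0,"ry": 0,"rz": 0}
    - {"dx": 0,"dy": 0,"dz": 0,"rx": 0,"ry": 0,"rz": 0}

```text
t: 24.65
tcp_pos: [0.5121, 0.1223, 0.0811]
tool_rot: [0.578, 0.816, 0.0, 0.0]
force: [-0.1, -0.2, 0.3]
finger_gap: -0.002
gripper_force: 0.0
```

Not touching yet, so the near paper top is below 81 mm. Going on in small steps.

>>> move_arm:
  targets:
    - {"dx": 0,"dy": 0,"dz": -0.08,"rx": 0,"ry": 0,"rz": 0}
    - {"dx": 0,"dy": 0,"dz": -0.08,"rx": 0,"ry": 0,"rz": 0}
    - {"dx": 0,"dy": 0,"dz": -0.08,"rx": 0,"ry": 0,"rz": 0}
    - {"dx": 0,"dy": 0,"dz": 0,"rx": 0,"ry": 0,"rz": 0}
    - {"dx": 0,"dy": 0,"dz": 0,"rx": 0,"ry": 0,"rz": 0}
    - {"dx": 0,"dy": 0,"dz": 0,"rx": 0,"ry": 0,"rz": 0}
    - {"dx": 0,"dy": 0,"dz": 0,"rx": 0,"ry": 0,"rz": 0}
    - {"dx": 0,"dy": 0,"dz": 0,"rx": 0,"ry": 0,"rz": 0}
    - {"dx": 0,"dy": 0,"dz": 0,"rx": 0,"ry": 0,"rz": 0}
    - {"dx": 0,"dy": 0,"dz": 0,"rx": 0,"ry": 0,"rz": 0}

```text
t: 25.9
tcp_pos: [0.512, 0.1223, 0.0751]
tool_rot: [0.578, 0.816, -0.0, -0.0]
force: [-0.1, -0.7, 0.5]
finger_gap: -0.001
gripper_force: 0.0
```

>>> move_arm:
  targets:
    - {"dx": 0,"dy": 0,"dz": -0.08,"rx": 0,"ry": 0,"rz": 0}
    - {"dx": 0,"dy": 0,"dz": -0.08,"rx": 0,"ry": 0,"rz": 0}
    - {"dx": 0,"dy": 0,"dz": 0,"rx": 0,"ry": 0,"rz": 0}
    - {"dx": 0,"dy": 0,"dz": 0,"rx": 0,"ry": 0,"rz": 0}
    - {"dx": 0,"dy": 0,"dz": 0,"rx": 0,"ry": 0,"rz": 0}
    - {"dx": 0,"dy": 0,"dz": 0,"rx": 0,"ry": 0,"rz": 0}
    - {"dx": 0,"dy": 0,"dz": 0,"rx": 0,"ry": 0,"rz": 0}
    - {"dx": 0,"dy": 0,"dz": 0,"rx": 0,"ry": 0,"rz": 0}
    - {"dx": 0,"dy": 0,"dz": 0,"rx": 0,"ry": 0,"rz": 0}
    - {"dx": 0,"dy": 0,"dz": 0,"rx": 0,"ry": 0,"rz": 0}

```text
t: 27.15
tcp_pos: [0.5121, 0.1224, 0.071]
tool_rot: [0.578, 0.816, 0.0, -0.0]
force: [-0.1, 0.2, -0.0]
finger_gap: 0.001
gripper_force: 0.0
```

Run:
```python
from fit import *
from scipy.optimize import least_squares
# roll pose fit w9: row scan of paper and plate edges at centre column in w7 and w9
m7=pickle.load(open("w7.pkl","rb"));m9=pickle.load(open("w9.pkl","rb"))
for f in("pics/w7.png","pics/w9.png"):
    g=cv2.cvtColor(cv2.imread(f),cv2.COLOR_BGR2GRAY)
    for c in(285,316,348): print(f,c,g[60:340:4,c-2:c+3].mean(1).astype(int).tolist())
```

```text
pics/w7.png 285 [184, 45, 52, 43, 30, 43, 44, 46, 64, 92, 84, 44, 36, 32, 29, 26, 27, 27, 27, 26, 26, 39, 100, 59, 49, 46, 45, 42, 40, 40, 40, 43, 45, 40, 42, 39, 41, 41, 41, 39, 41, 41, 37, 40, 41, 41, 38, 40, 43, 39, 52, 81, 37, 40, 67, 35, 21, 98, 101, 105, 101, 104, 104, 99, 103, 101, 95, 96, 95, 95]
pics/w7.png 316 [184, 41, 46, 45, 37, 126, 105, 94, 61, 68, 168, 175, 173, 174, 173, 174, 173, 173, 173, 174, 105, 48, 105, 136, 204, 207, 205, 205, 202, 194, 197, 205, 197, 198, 205, 202, 204, 202, 205, 204, 207, 204, 202, 199, 203, 204, 207, 206, 206, 204, 203, 201, 206, 197, 87, 82, 90, 89, 90, 87, 76, 54, 41, 71, 73, 50, 15, 175, 181, 184]
pics/w7.png 348 [184, 37, 42, 39, 36, 39, 39, 39, 40, 38, 39, 40, 40, 40, 39, 40, 41, 41, 40, 40, 40, 38, 107, 52, 48, 58, 59, 54, 54, 50, 52, 52, 49, 50, 49, 47, 47, 45, 46, 47, 46, 47, 45, 45, 45, 45, 45, 43, 43, 28, 28, 34, 33, 34, 54, 27, 20, 105, 104, 99, 116, 165, 182, 181, 181, 186, 186, 186, 186, 183]
pics/w9.png 285 [186, 47, 52, 46, 42, 40, 46, 45, 80, 145, 141, 50, 46, 39, 35, 29, 32, 27, 30, 67, 59, 48, 45, 42, 31, 25, 30, 47, 44, 45, 45, 49, 47, 49, 47, 48, 48, 49, 48, 49, 48, 46, 48, 47, 48, 49, 48, 48, 45, 41, 47, 137, 91, 43, 22, 23, 23, 92, 103, 104, 105, 106, 106, 100, 103, 104, 97, 96, 95, 99]
pics/w9.png 316 [190, 44, 47, 47, 29, 137, 104, 109, 59, 63, 65, 90, 92, 164, 165, 166, 166, 167, 102, 91, 84, 204, 207, 207, 207, 202, 197, 201, 205, 199, 205, 205, 204, 205, 206, 206, 206, 208, 208, 203, 207, 208, 208, 208, 207, 207, 209, 207, 207, 204, 69, 107, 159, 158, 118, 88, 89, 78, 55, 56, 57, 56, 45, 71, 73, 74, 10, 118, 184, 189]
pics/w9.png 348 [188, 41, 43, 45, 27, 42, 41, 41, 41, 43, 37, 42, 42, 42, 41, 40, 41, 41, 40, 95, 67, 49, 55, 58, 57, 56, 55, 54, 54, 52, 51, 51, 50, 49, 49, 49, 47, 48, 47, 46, 47, 47, 46, 46, 45, 46, 46, 43, 38, 32, 54, 63, 24, 22, 22, 24, 20, 94, 107, 103, 106, 154, 186, 183, 182, 185, 187, 187, 187, 187]
```

>>> move_arm:
  targets:
    - {"dx": 0,"dy": 0,"dz": -0.06,"rx": 0,"ry": 0,"rz": 0}
    - {"dx": 0,"dy": 0,"dz": -0.06,"rx": 0,"ry": 0,"rz": 0}
    - {"dx": 0,"dy": 0,"dz": -0.06,"rx": 0,"ry": 0,"rz": 0}
    - {"dx": 0,"dy": 0,"dz": -0.06,"rx": 0,"ry": 0,"rz": 0}
    - {"dx": 0,"dy": 0,"dz": 0,"rx": 0,"ry": 0,"rz": 0}
    - {"dx": 0,"dy": 0,"dz": 0,"rx": 0,"ry": 0,"rz": 0}
    - {"dx": 0,"dy": 0,"dz": 0,"rx": 0,"ry": 0,"rz": 0}
    - {"dx": 0,"dy": 0,"dz": 0,"rx": 0,"ry": 0,"rz": 0}
    - {"dx": 0,"dy": 0,"dz": 0,"rx": 0,"ry": 0,"rz": 0}
    - {"dx": 0,"dy": 0,"dz": 0,"rx": 0,"ry": 0,"rz": 0}

```text
t: 28.4
tcp_pos: [0.5135, 0.1228, 0.0666]
tool_rot: [0.578, 0.816, 0.001, 0.001]
force: [-1.4, 1.0, 10.0]
finger_gap: -0.002
gripper_force: 5.3
```

Run:
```python
from fit import *
m7=pickle.load(open("w7.pkl","rb"));m9=pickle.load(open("w9.pkl","rb"))
r=lambda m,y,z:proj(m,W((0,y,z)))[1].round(1)
for n,m,z in(("laid w7",m7,.069),("home w9",m9,.045),("laid w9",m9,.069)):
    print(n,"far plate out/in",r(m,.048,z+.024),r(m,.044,z+.024),"near plate in/out",r(m,-.044,z+.024),r(m,-.048,z+.024),"near paper end",r(m,-.044,z+.022),"paper far",r(m,.044,z+.022))
# tilted: far home, near laid
t=np.arctan2(.024,.15)
def R(y,h): return r(m9,y*np.cos(t)+h*np.sin(t),.057-y*np.sin(t)+h*np.cos(t))
print("tilt",R(.048,.024),R(.044,.024),R(-.044,.024),R(-.048,.024),R(-.044,.022))
```

```text
laid w7 far plate out/in 148.5 154.8 near plate in/out 277.3 282.2 near paper end 275.8 paper far 154.3
home w9 far plate out/in 144.9 150.5 near plate in/out 262.4 266.9 near paper end 261.2 paper far 150.2
laid w9 far plate out/in 149.4 155.7 near plate in/out 278.5 283.4 near paper end 277.0 paper far 155.2
tilt 140.9 146.8 269.3 274.6 268.4
```

>>> move_arm:
  targets:
    - {"dx": 0,"dy": 0,"dz": -0.04,"rx": 0,"ry": 0,"rz": 0}
    - {"dx": 0,"dy": 0,"dz": 0,"rx": 0,"ry": 0,"rz": 0}
    - {"dx": 0,"dy": 0,"dz": 0,"rx": 0,"ry": 0,"rz": 0}
    - {"dx": 0,"dy": 0,"dz": 0.7,"rx": 0,"ry": 0,"rz": 0}
    - {"dx": -0.1,"dy": 0.28,"dz": 0.9,"rx": 0,"ry": 0,"rz": 0}
    - {"dx": -0.1,"dy": 0.28,"dz": 0.9,"rx": 0,"ry": 0,"rz": 0}
    - {"dx": -0.1,"dy": 0.28,"dz": 0.86,"rx": 0,"ry": 0,"rz": 0}
    - {"dx": -0.09,"dy": 0.27,"dz": 0,"rx": 0,"ry": 0,"rz": 0}
    - {"dx": 0,"dy": 0,"dz": 0,"rx": 0,"ry": 0,"rz": 0}
    - {"dx": 0,"dy": 0,"dz": 0,"rx": 0,"ry": 0,"rz": 0}
  claw: 100

```text
t: 29.65
tcp_pos: [0.5017, 0.1499, 0.1469]
tool_rot: [0.578, 0.816, -0.001, -0.001]
force: [-0.8, -0.4, -0.7]
finger_gap: 0.997
gripper_force: 0.0
```

Run:
```python
from fit import *
cams.snapshot("wrist");cams.snapshot("wrist")
m,im=snap("wrist","pics/w10.png"); pickle.dump(m,open("w10.pkl","wb"));_,T=snap("top","pics/t10.png");_,S=snap("scene","pics/s10.png")
s=sensors.sense();print(s['t'],s['tcp_pos'],s['force'])
for f in("pics/w7.png","pics/w9.png","pics/w10.png"):
    g=cv2.cvtColor(cv2.imread(f),cv2.COLOR_BGR2GRAY)
    print(f,"far",g[92:148:2,314:320].mean(1).astype(int).tolist());print("  near",g[250:300:2,314:320].mean(1).astype(int).tolist())
print(meas("pics/w10.png",m))
r=lambda y,z:proj(m,W((0,y,z)))[1].round(1)
print("lip far",r(.075,.057),r(.075,.053),"near",r(-.075,.057),r(-.075,.053))
for d in(0,.002,.004):print("home shift",d,"plate far",r(.048+d,.069),"near in",r(-.044+d,.069),"collar/plate-pin near (shaft top at -50)",r(-.05+d,.05),"far",r(.05+d,.05))
t9=cv2.imread("pics/t9.png");print("t9-t10 diff",np.abs(t9[190:265,235:340].astype(int)-T[190:265,235:340]).mean())
```

```text
29.9 [0.50220207 0.14990067 0.14758719] [ 0.10114086  0.16018736 -0.45430113]
pics/w7.png far [61, 60, 67, 125, 166, 177, 173, 172, 171, 172, 172, 171, 172, 172, 172, 171, 171, 172, 171, 171, 172, 171, 172, 158, 103, 91, 48, 61]
  near [205, 206, 203, 203, 206, 203, 206, 200, 203, 205, 203, 196, 96, 87, 91, 81, 87, 89, 87, 89, 89, 89, 89, 87, 88]
pics/w9.png far [59, 63, 63, 64, 65, 70, 91, 91, 92, 112, 165, 170, 168, 170, 169, 169, 169, 167, 169, 152, 103, 83, 91, 101, 82, 180, 205, 207]
  near [206, 207, 207, 204, 179, 71, 98, 108, 157, 162, 161, 160, 155, 115, 88, 88, 88, 89, 88, 79, 60, 55, 56, 56, 57]
pics/w10.png far [62, 63, 64, 63, 63, 72, 87, 88, 91, 124, 160, 167, 165, 166, 166, 165, 166, 166, 165, 167, 166, 147, 97, 81, 44, 50, 77, 74]
  near [205, 207, 207, 210, 178, 52, 44, 61, 78, 106, 159, 161, 132, 93, 89, 88, 87, 64, 19, 50, 57, 57, 58, 57, 57]
(np.int64(149), np.int64(258), [np.int64(52), np.int64(51), np.int64(45)], [np.float64(315.5), np.float64(315.0)])
lip far 104.3 104.4 near 288.7 286.1
home shift 0 plate far 144.5 near in 262.6 collar/plate-pin near (shaft top at -50) 258.2 far 138.9
home shift 0.002 plate far 141.6 near in 260.3 collar/plate-pin near (shaft top at -50) 256.1 far 136.2
home shift 0.004 plate far 138.7 near in 258.0 collar/plate-pin near (shaft top at -50) 254.0 far 133.5
t9-t10 diff 3.6231534391534392
```

The measured edges now match "both home": the plate and paper rows fall within a pixel of the prediction, and both pins vanish under the lips at rows ~104 and ~286. One confirming press on the +y end, where contact is expected near 67 mm.

>>> move_arm:
  targets:
    - {"dx": -0.13,"dy": 0.37,"dz": 0,"rx": 0,"ry": 0,"rz": 0}
    - {"dx": -0.13,"dy": 0.37,"dz": 0,"rx": 0,"ry": 0,"rz": 0}
    - {"dx": -0.13,"dy": 0.37,"dz": 0,"rx": 0,"ry": 0,"rz": 0}
    - {"dx": 0,"dy": 0,"dz": 0,"rx": 0,"ry": 0,"rz": 0}
    - {"dx": 0,"dy": 0,"dz": -0.5,"rx": 0,"ry": 0,"rz": 0}
    - {"dx": 0,"dy": 0,"dz": -0.7,"rx": 0,"ry": 0,"rz": 0}
    - {"dx": 0,"dy": 0,"dz": -0.7,"rx": 0,"ry": 0,"rz": 0}
    - {"dx": 0,"dy": 0,"dz": -0.6,"rx": 0,"ry": 0,"rz": 0}
    - {"dx": 0,"dy": 0,"dz": -0.4,"rx": 0,"ry": 0,"rz": 0}
    - {"dx": 0,"dy": 0,"dz": 0,"rx": 0,"ry": 0,"rz": 0}
  claw: 0

```text
t: 31.15
tcp_pos: [0.4921, 0.1777, 0.0747]
tool_rot: [0.578, 0.816, -0.001, -0.001]
force: [1.3, 0.4, 0.5]
finger_gap: -0.0
gripper_force: 0.0
```

>>> move_arm:
  targets:
    - {"dx": 0,"dy": 0,"dz": -0.1,"rx": 0,"ry": 0,"rz": 0}
    - {"dx": 0,"dy": 0,"dz": -0.1,"rx": 0,"ry": 0,"rz": 0}
    - {"dx": 0,"dy": 0,"dz": -0.1,"rx": 0,"ry": 0,"rz": 0}
    - {"dx": 0,"dy": 0,"dz": -0.06,"rx": 0,"ry": 0,"rz": 0}
    - {"dx": 0,"dy": 0,"dz": 0,"rx": 0,"ry": 0,"rz": 0}
    - {"dx": 0,"dy": 0,"dz": 0,"rx": 0,"ry": 0,"rz": 0}
    - {"dx": 0,"dy": 0,"dz": 0,"rx": 0,"ry": 0,"rz": 0}
    - {"dx": 0,"dy": 0,"dz": 0,"rx": 0,"ry": 0,"rz": 0}
    - {"dx": 0,"dy": 0,"dz": 0,"rx": 0,"ry": 0,"rz": 0}
    - {"dx": 0,"dy": 0,"dz": 0,"rx": 0,"ry": 0,"rz": 0}

```text
t: 32.4
tcp_pos: [0.4928, 0.178, 0.0668]
tool_rot: [0.578, 0.816, 0.0, 0.0]
force: [-0.1, 1.3, 5.4]
finger_gap: 0.001
gripper_force: 2.7
```

Contact is at 66.8 mm here and was at 66.6 mm at the other end, so the roll is level at home height. Retreating.

>>> move_arm:
  targets:
    - {"dx": 0,"dy": 0,"dz": 0.5,"rx": 0,"ry": 0,"rz": 0}
    - {"dx": 0.13,"dy": -0.37,"dz": 0.9,"rx": 0,"ry": 0,"rz": 0}
    - {"dx": 0.13,"dy": -0.37,"dz": 0.9,"rx": 0,"ry": 0,"rz": 0}
    - {"dx": 0.13,"dy": -0.37,"dz": 0.92,"rx": 0,"ry": 0,"rz": 0}
    - {"dx": 0,"dy": 0,"dz": 0,"rx": 0,"ry": 0,"rz": 0}
    - {"dx": 0,"dy": 0,"dz": 0,"rx": 0,"ry": 0,"rz": 0}
    - {"dx": 0,"dy": 0,"dz": 0,"rx": 0,"ry": 0,"rz": 0}
    - {"dx": 0,"dy": 0,"dz": 0,"rx": 0,"ry": 0,"rz": 0}
    - {"dx": 0,"dy": 0,"dz": 0,"rx": 0,"ry": 0,"rz": 0}
    - {"dx": 0,"dy": 0,"dz": 0,"rx": 0,"ry": 0,"rz": 0}
  claw: 100

```text
t: 33.65
tcp_pos: [0.5022, 0.1502, 0.1468]
tool_rot: [0.578, 0.816, -0.0, -0.0]
force: [0.6, 0.5, -0.4]
finger_gap: 0.999
gripper_force: 0.0
```

Run:
```python
from fit import *
m,im=snap("wrist","pics/w11.png")
print(sensors.sense()['t'],sensors.sense()['tcp_pos'],meas("pics/w11.png",m))
g=cv2.cvtColor(im,cv2.COLOR_BGR2GRAY)
print("far",g[92:148:2,314:320].mean(1).astype(int).tolist());print("near",g[250:300:2,314:320].mean(1).astype(int).tolist())
r=lambda y,z:proj(m,W((0,y,z)))[1].round(1)
print(r(.048,.069),r(-.044,.067))
```

```text
33.7 [0.50225587 0.150168   0.14691105] (np.int64(149), np.int64(258), [np.int64(52), np.int64(51), np.int64(46)], [np.float64(314.5), np.float64(313.5)])
far [61, 64, 64, 64, 64, 69, 82, 84, 85, 102, 147, 160, 159, 160, 161, 158, 160, 158, 158, 159, 160, 146, 97, 81, 48, 45, 72, 83]
near [204, 205, 208, 208, 190, 76, 41, 45, 69, 86, 128, 153, 120, 88, 83, 85, 82, 66, 18, 38, 58, 57, 57, 58, 58]
144.8 261.8
```

The roll is stable and unchanged after the press, so I'm handing in.

```bash
python3 -c "
from station import order
print(order.sign_off())"
```

```text
the job is handed in; nothing more can be done
None
```

I laid the roll in both slots, let it go, pressed each end down until it read home in its cup, backed the gripper clear and handed in at about 34 s; "home" rests on contact height (about 67 mm at both ends) and measured image edges, as my 10 picture views were used up, and I did not re-check the mug, tin or jar at the end, though the arm never went near them.

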